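Gauge a swivel mount in the locker's sliding-jaw checking gauge

ROBOT

A 6-joint arm with a two-finger parallel gripper is mounted at the origin on the work surface. World frame = base frame: x ahead of the robot, y to its left, z up, the work surface at z = 0. Lengths are in mm, angles in rad, forces in N, time in s.
With the tool pointing down it reaches from about 325 to 850 mm from the base axis. Payload 4.4 kg.
Tool frame: the origin (TCP) lies between the finger pads, 19 mm behind the fingertips; this is the grasp point; z points along the fingers, y is the line along which they close (so a half turn about z gives the same grasp; the last joint's range is limited). The gripper opens to 94 mm and grips with 3 to 60 N. Pads are 16 mm wide; open, the fingers measure 119 mm over their backs; the gripper's body (75 mm by 177 mm) begins 78 mm behind the grasp point.
Start: joints at [-0.15, 0.207, 1.542, -0, 1.393, -0.15], TCP at [575.002, -0.012, 224.247] pointing down, gripper open.
Joint ranges: [-2.73, 2.73], [-0.86, 2.22], [0.23, 2.46], [-1.11, 4.25], [0.08, 2.63], [-2.82, 2.82]. Speed limits (rad/s): [2.79, 2.79, 3.14, 3.14, 3.14, 3.14].

INTERFACE

Orientations are given as a rotation vector (axis times angle).
In Python, from rig import robot, optics gives the robot as it stands.
- The arm moves only by the tool apply_moves, never from a script. Its argument "motion" is a list of rows, each a list of 3 entries, a list of its own where there are three numbers: the turn, a rotation vector about the tool's x, y, z each as a share of 120 degrees, from -1 to 1, then the shift along the tool's x, y, z each as a share of 0.3 m, from -1 to 1, then the opening, from -1 (shut) to 1 (fully open). In form: [[[wx, wy, wz], [x, y, z], hand], ...]. A call has 1 to 5 rows; each row is the pose to reach, as a shift and turn from the pose commanded when the call began, along the tool's axes at that moment; what a row does not reach only later rows make up. A row lasts 1/10 s, in which the tool goes at most 50 mm and 8.59 degrees, less where a joint would pass 70% of its speed; a pose out of reach is approached as far as the arm can. A call with a number of a shift or a turn outside -1 to 1 is refused whole. A call with a gripper value outside its range is refused whole. The fingers move at their own pace and stop on an object; "newtons" is the grip in N (left out, the last holds). Time passes only in rows, so rows that repeat a pose let the fingers close. It gives the time, the measured TCP pose, the force, the opening and the grip force at its end, in the units of the state.
- robot.get_obs(): the state, without advancing time (a new reading comes with each control period).
- optics.camera(name): name is "scene" or "side" or "wrist"; returns a dict with "img" (420x560x3 uint8, red, green, blue), "z_map" (420x560 float32, mm along the optical axis (not along the pixel's ray), 0 where there is no reading), "fx", "fy", "cx", "cy" (pixels), "position" and "attitude" of the camera in the world. Camera axes: x right, y up, looking along -z (the intrinsics and any distortion apply to the point x, -y, -z); pixel columns grow to the right and rows downward; lengths in mm; the calibration is good to about 2 mm. A picture is of the moment at which its call begins.
- robot.hand_in(): hands the job in; it is judged then, once.
Trained networks look in the newest picture that a camera, given by its name, has taken for a name from the list of things; names that differ only in an ending like _2 or _b are one class to them, and where a whole thing is asked for, a point or a joint stands for the part that bears it (a point fixed in the world has none). Each returns a list of dicts, best first, with "score" (0 to 1); they miss things now and then, are a little off and sometimes report something else, mostly with a low value. They report only what shows in the picture. A call takes as long as a camera call. They do not tell look-alikes from the thing itself.
- optics.silhouettes(query, camera): "mask" (420x560 bool, what is visible of it) and "extent" ([left, top, right, bottom] in pixels, round what is visible of it).
- optics.spot_point(query, camera): "position" ([column, row] in pixels: a listed point, or the origin of a listed thing).
The state is a dict: "clock": time; "joint_positions": joint angles; "joint_vel": joint speeds; "joint_efforts": joint torques, N m; "tcp_pos": TCP position; "orientation": TCP orientation; "ft_force": force on the tool from outside, world axes, zero at the start; "moment": the same for the moment, N m; "gripper_width": finger opening in mm; "finger_force": force on a finger pad.
Only numpy, scipy, OpenCV 4.12 (cv2) and the standard library are available. Lean on these libraries where they do the work, as an engineer would, in place of code of your own. Each camera call takes 0.05 s, during which the arm holds its last target. There are 200 camera calls.

TASK

Lay the brass swivel mount with the red thumbscrew flat on the checking gauge's bed, between the open jaws, with its tube pointing to the front (towards the robot, away from the beam); set it down, do not drop it. Then slide the jaw shut on it by the orange grip (handle neither the steel jaw blade nor the brass anvil) until the pointer rests in the green band, never driving the anvil to the end of its travel. Let go and leave the mount clamped there, the pointer still in the green, and all the other gear where it is.

Things in the scene. Friction and masses are not known exactly. Their poses are not given: they have to be found in the camera images.
- gauge: Fixed checking gauge (a large bench caliper), one piece with a riser shelf. Origin: underside of the bed, on the table; x away from the front, y along the slide, z up; yaw within 0.2 rad of the world axes. Aluminium bed x -0.11 to 0.09, y -0.14 to 0.14, top z 0.012. Steel beam along y, x 0.05 to 0.07, z 0.028 to 0.044. Grey sensing head at y -0.14 to -0.112, up to z 0.056
- riser_edge (a point): Middle of the riser shelf's front edge underneath, gauge (0.06, 0, 0.155). Blue board: gauge x 0.06 to 0.19, y +-0.17, z 0.155 to 0.167; uprights at x 0.15 to 0.18, y +-0.162. The edge hangs right over the orange grip, so the grip is reached only with the tool leaning 30 to 45 deg from vertical, its body to the front
- dial (a point): Centre of the white dial's top on the sensing head, gauge (-0.02, -0.135, 0.064), 66 mm across. The black pointer starts at 1.0 rad from gauge x and turns 0.1 rad counter-clockwise per mm of anvil; green band 3 to 9 mm, red band from 9.5 mm
- jaw (a joint): Sliding jaw, m: the gap between the jaw blade's face and the resting anvil's face; 0 is shut, starts about 0.13 to 0.15, at most 0.155. The jaw closes towards the gauge's -y. It moves with about 5 N of friction and stays where it is left
- jaw_grip (a point): Point on the axis of the orange grip of the sliding jaw, 17 mm below the grip's top. The grip is an upright block 30 mm (x) by 24 mm (y) by 45 mm high, from z 0.054 to 0.099 in the gauge frame, at gauge x 0.060, and 24 mm behind the blade face (its y = -0.066 + jaw). Axes as the gauge's
- blade_face (a point): Middle of the pressing face of the sliding jaw's steel blade, at gauge (-0.03, -0.09 + jaw, 0.030). The blade is a bar 14 mm thick (y), x -0.085 to 0.04, z 0.014 to 0.046 in the gauge frame, on the +y side of its face. Axes as the gauge's
- anvil (a joint): Spring anvil facing the jaw, m pressed in towards the gauge's -y: 0 at rest, 0.012 at the end of its travel. Pressing takes 0.6 N plus 0.3 N per mm. Pointer in the green: 0.003 to 0.009
- anvil_face (a point): Middle of the brass anvil's pressing face, at rest at gauge (-0.03, -0.09, 0.030). The anvil bar is 115 mm long (x -0.075 to 0.04), 16 mm thick (y), z 0.014 to 0.046 in the gauge frame
- rest (a point): Point on the bed's top, gauge (-0.03, -0.02, 0.012): a good place for the middle of the mount's block. Axes as the gauge's
- red_mount: Loose brass swivel mount with a RED thumbscrew, 0.5 kg, 123 mm long, lying flat. Origin: centre of the underside of its rectangular block, 56 mm (x) by 36 mm wide (y) by 32 mm high; it is gripped across the 36 mm. Towards -x come a ball knuckle at x -0.046 with the thumbscrew (25 mm across) on top, up to z 0.047, and a tube 25 mm across out to x -0.095. The jaws close on the block's 36 mm
- red_mount_tube (a point): End of the red mount's tube, at its (-0.095, 0, 0.0165)
- black_mount: The twin mount with a BLACK thumbscrew, same size; leave it alone
- microphone: Chrome side-address microphone standing on a round foot 68 mm across, 162 mm high; origin under its foot; leave it alone. Beyond it, at the left end of the table (y above 0.5), stands a fixed grey rack unit 90 mm high
- tripod: Graphite desk tripod, rubber feet on a circle of 66 mm radius, 149 mm high; origin on the table under its centre; leave it alone. Beyond it, at the right end of the table (y below -0.47), lies a fixed black flight case 340 x 200 x 136 mm with two spring latches
- preamp: Red metal box 90 x 120 x 36 mm standing on the riser shelf; origin at the centre of its underside; leave it alone
- shock_ring: Black rubber ring 90 mm across, 22 mm high, lying on the riser shelf; origin at the centre of its underside; leave it alone
Mind the look-alikes: they are no part of the job. What is shaped like the red_mount but blue, purple or turquoise is not meant.

How it is judged:
By the outcome, as a careful person would: the job done as asked, in the order asked, and still so for the second after the job is handed in, with the robot touching nothing.
It also fails if it takes over 72 s, if anything falls off the work surface, if the arm or the gripper's body presses on something with over 40 N, if the wrist force passes 120 N, or if a joint passes its speed limit or range.

## Working session

There is one attempt and no reset: what is moved stays moved. The work goes in short steps, Python scripts to look and compute and a tool call to move; the robot and the scene stay as the last step left them, time stands still between calls to the robot, and variables do not carry over. Pictures are saved under pics/ and viewed, at most 10 in all, crops included, and the job is handed in when it is done.

Besides the shell and the picture viewer there is one more tool, called after "Call:" by a JSON object that holds its "api" and its "payload", one argument or row to a line. apply_moves: Moves the arm, as the interface text tells. Shift numbers are shares of 0.3 m and turn numbers shares of 120 degrees, none past 1 either way. Its arguments: {"type":"object","properties":{"motion":{"type":"array"},"newtons":{"type":"number"}},"required":["motion"]}

```bash
ls; mkdir -p pics
cat > h.py <<'E'
import numpy as np, cv2
from scipy.spatial.transform import Rotation as R
from rig import robot, optics
def cam(n):
    c=optics.camera(n); return c
def att(c):
    a=np.array(c["attitude"],float)
    return a if a.shape==(3,3) else (R.from_rotvec(a).as_matrix() if a.size==3 else R.from_quat(a).as_matrix())
def world(c,u,v,z=None):
    """pixel -> world using depth map"""
    if z is None:
        z=c["z_map"][int(round(v)),int(round(u))]
    p=np.array([(u-c["cx"])/c["fx"]*z,-(v-c["cy"])/c["fy"]*z,-z])
    return np.array(c["position"])+att(c)@p
def onplane(c,u,v,h):
    d=att(c)@np.array([(u-c["cx"])/c["fx"],-(v-c["cy"])/c["fy"],-1.])
    o=np.array(c["position"]); return o+d*(h-o[2])/d[2]
def proj(c,P):
    q=att(c).T@(np.array(P)-np.array(c["position"])); return np.array([c["cx"]+c["fx"]*q[0]/-q[2], c["cy"]-c["fy"]*q[1]/-q[2]])
def save(c,n,box=None,s=1):
    i=c["img"][:,:,::-1]
    if box: i=i[box[1]:box[3],box[0]:box[2]]
    cv2.imwrite("pics/"+n,cv2.resize(i,None,fx=s,fy=s,interpolation=cv2.INTER_CUBIC))
E
python3 - <<'E'
from h import *
for n in("scene","side"):
    c=cam(n); save(c,n+"0.png")
    print(n,c["fx"],c["cx"],c["position"],c["attitude"],[k for k in c])
    for q in ("red_mount","red_mount_tube","black_mount","riser_edge","dial","jaw_grip","blade_face","anvil_face","rest","microphone","tripod"):
        for d in optics.spot_point(q,n)[:4]:
            u,v=d["position"]; print(q,round(d["score"],2),np.round([u,v]),np.round(world(c,u,v)))
E
```

```text
pics
scene 429.21357394268745 281.3883200032832 [1141.53027358 -808.69216223 1023.26528614] [0.82685813 0.25245989 0.60650091] ['img', 'z_map', 'fx', 'fy', 'cx', 'cy', 'position', 'attitude']
red_mount 0.74 [306. 158.] [636.  10. 345.]
red_mount 0.65 [308. 179.] [473. 298.  18.]
red_mount 0.48 [280. 190.] [421. 193.   2.]
red_mount 0.45 [322. 207.] [683.  45. 166.]
red_mount_tube 0.7 [261. 180.] [337. 182.  16.]
red_mount_tube 0.69 [308. 191.] [521. 224.  29.]
red_mount_tube 0.65 [332. 160.] [470. 480.   2.]
red_mount_tube 0.61 [295. 164.] [623. -24. 339.]
black_mount 0.94 [183. 277.] [ 452. -328.   29.]
riser_edge 0.97 [303. 221.] [693. -75. 205.]
dial 0.56 [247. 255.] [ 566. -171.   64.]
blade_face 0.63 [302. 220.] [686. -69. 202.]
blade_face 0.52 [285. 228.] [562.  28.  21.]
anvil_face 0.63 [256. 251.] [ 577. -141.   64.]
anvil_face 0.41 [294. 163.] [620. -25. 340.]
anvil_face 0.32 [310. 182.] [486. 296.   8.]
microphone 0.69 [359. 194.] [668. 343.  12.]
tripod 0.69 [232. 339.] [ 686. -380.    1.]
tripod 0.28 [286. 229.] [569.  24.  21.]
side 421.8551484886546 277.8518405476093 [4
[... 294 characters left out ...]
353.] [367. 330.   1.]
red_mount_tube 0.88 [348. 351.] [367. 328.   3.]
red_mount_tube 0.75 [364. 296.] [330. 197.  29.]
red_mount_tube 0.73 [289. 307.] [504. 229.   3.]
black_mount 0.89 [324. 168.] [ 433. -287.   21.]
riser_edge 0.89 [234. 183.] [668. -19. 166.]
dial 0.84 [276. 178.] [ 574. -161.   72.]
jaw_grip 0.58 [229. 224.] [674.  54.  93.]
jaw_grip 0.37 [216. 162.] [718. -52. 204.]
blade_face 0.91 [269. 235.] [573.  41.  45.]
anvil_face 0.67 [274. 200.] [ 577. -115.   27.]
anvil_face 0.18 [249. 150.] [ 692. -385.    1.]
rest 0.83 [275. 220.] [566. -48.  13.]
microphone 0.81 [216. 356.] [644. 389.  51.]
tripod 0.53 [277. 201.] [ 569. -115.   24.]
tripod 0.5 [247. 151.] [625.   5. 289.]
```

View pics/side0.png

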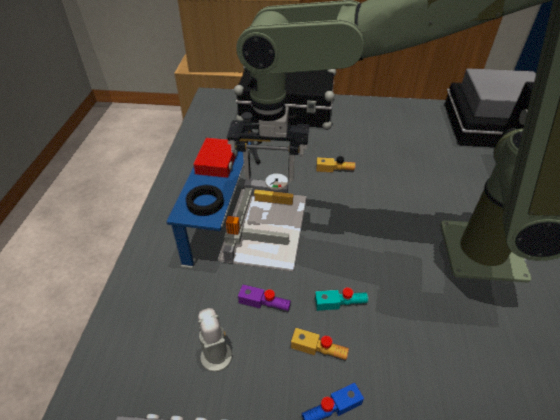

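View pics/scene0.png

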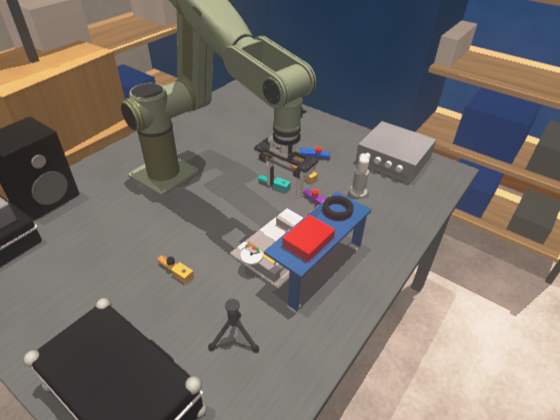

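Side view candidates for the mount: purple (265,298), turquoise (341,298), brass+red screw (319,344), blue (333,402) and brass+black screw (335,164). The one at (319,344) fits because it is brass with a red screw. I'll confirm it with an enlarged crop, and use the wrist camera on the gauge.

Run:
```python
from h import *
c=cam("side"); a=c["img"][315:375,280:360,::-1]
w=cam("wrist")
b=w["img"][:,:,::-1]
im=np.zeros((600,560,3),np.uint8); im[:420]=b; im[420:600,:240]=cv2.resize(a,(240,180),interpolation=cv2.INTER_CUBIC)
cv2.imwrite("pics/m1.png",im)
print(w["fx"],w["cx"],w["cy"],w["position"],w["attitude"])
T=R.from_rotvec(robot.get_obs()["orientation"]).as_matrix();print(np.round(T,3), np.round(T.T@(np.array(w["position"])-robot.get_obs()["tcp_pos"])),np.round(T.T@att(w),3))
for d in optics.silhouettes("red_mount","side")[:5]:
    m=d["mask"]; v,u=np.nonzero(m); P=np.array([world(c,x,y) for x,y in zip(u,v)])
    P=P[(P[:,2]>8)&(P[:,2]<60)]; mc=c["img"][m].mean(0)
    if len(P): 
        ax=np.linalg.svd(P[:,:2]-P[:,:2].mean(0))[2][0]; print(round(d["score"],2),d["extent"],mc.round(),P.mean(0).round(),ax.round(3),np.percentile(P[:,2],95))
for q in ("dial","jaw_grip","blade_face","anvil_face","rest","riser_edge"):
    for d in optics.spot_point(q,"wrist")[:2]:
        u,v=d["position"]; print(q,round(d["score"],2),np.round([u,v]),np.round(world(w,u,v)))
```

```text
322.01607172157856 279.4394179871819 205.59955285430843 [575.2063522   74.41617909 384.61079669] [-0.26345332  0.00048525  0.00110022]
[[ 0.  1.  0.]
 [ 1. -0.  0.]
 [ 0.  0. -1.]] [  74.    0. -160.] [[ 0.001  0.965  0.26 ]
 [ 1.    -0.001  0.   ]
 [ 0.001  0.26  -0.965]]
0.94 [303.8, 381.1, 361.4, 420.0] [ 49.  64. 129.] [396. 453.  32.] [0.877 0.481] 48.45897642674313
0.88 [238.0, 283.6, 290.4, 308.8] [107.  40. 105.] [571. 227.  30.] [-0.987  0.162] 48.00921424276635
0.85 [313.2, 286.4, 369.5, 314.0] [ 31. 114. 105.] [390. 209.  30.] [0.983 0.181] 48.18756492066359
0.68 [251.9, 193.0, 292.5, 204.8] [120.  92.  39.] [ 576. -119.   37.] [-1.     0.027] 49.06542045613394
0.66 [287.6, 327.4, 348.5, 359.3] [160. 110.  46.] [438. 331.  31.] [-0.978  0.211] 48.311038295574356
jaw_grip 0.8 [379. 156.] [663.  43. 100.]
blade_face 0.64 [281. 166.] [577.  27.  46.]
blade_face 0.5 [380. 154.] [664.  44.  98.]
anvil_face 0.98 [274. 282.] [ 568. -114.   36.]
rest 0.71 [283. 165.] [579.  27.  46.]
rest 0.6 [277. 222.] [572. -47.  12.]
riser_edge 0.88 [390. 262.] [628.   9. 244.]
```

View pics/m1.png

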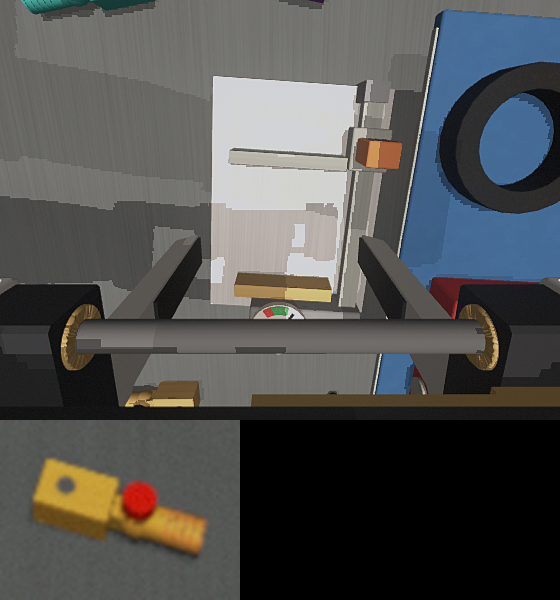

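The crop confirms brass with a red thumbscrew, tube towards the robot. Next I'll fit the gauge pose from the depth data and refine the mount.

```bash
cat >> h.py <<'E'
def cloud(c):
    z=c["z_map"]; v,u=np.nonzero(z>0); z=z[v,u]
    p=np.stack([(u-c["cx"])/c["fx"]*z,-(v-c["cy"])/c["fy"]*z,-z],1)
    return p@att(c).T+np.array(c["position"]), c["img"][v,u].astype(int), u, v
E
python3 - <<'E'
from h import *
def line(x,y):  # robust y=a+b x
    k=np.ones(len(x),bool)
    for _ in range(6):
        b,a=np.polyfit(x[k],y[k],1); r=y-a-b*x; k=abs(r)<max(1.5,2*r[k].std())
    return round(a+0,2),round(b,4),k.sum(),round(r[k].std(),2)
def edge(P,along,across,side,bin=4):
    xs=[];ys=[]
    for b in np.arange(P[:,along].min()+4,P[:,along].max()-4,bin):
        s=P[abs(P[:,along]-b)<bin/2,across]
        if len(s)>2: xs.append(b); ys.append(s.max() if side>0 else s.min())
    return np.array(xs),np.array(ys)
for n in("wrist","side"):
    c=cam(n);P,C,u,v=cloud(c)
    Q=P[(P[:,2]>4)&(P[:,2]<20)&(P[:,0]>440)&(P[:,0]<720)&(abs(P[:,1])<170)]
    print(n,"bed",len(Q),np.median(Q[:,2]),Q.min(0),Q.max(0))
    x,y=edge(Q,1,0,-1); print("front edge x(y)",line(x,y))
    x,y=edge(Q,0,1,1); print("left edge y(x)",line(x,y))
    A=P[(P[:,2]>42)&(P[:,2]<50)&(P[:,0]>500)&(P[:,0]<640)]
    a=A[(A[:,1]<-85)&(A[:,1]>-120)]; b=A[(A[:,1]>10)&(A[:,1]<75)]
    for nm,q in(("anvil",a),("blade",b)):
        if len(q)<20: continue
        print(nm,len(q),q.mean(0).round(1),q.min(0).round(1),q.max(0).round(1))
        for s in(-1,1):
            x,y=edge(q,0,1,s); print("  edge",s,line(x-570,y))
    g=(C[:,0]>150)&(C[:,0]-C[:,2]>90)&(C[:,1]>50)&(P[:,2]>50)&(P[:,2]<110)&(P[:,0]>610)&(abs(P[:,1])<140)
    print("grip",g.sum(),P[g].mean(0).round(1),np.percentile(P[g],[3,97],axis=0).round(1))
    B=P[(P[:,2]>40)&(P[:,2]<48)&(P[:,0]>630)&(P[:,0]<690)&(abs(P[:,1])<150)]
    if len(B)>20:
        for s in(-1,1):
            x,y=edge(B,1,0,s); print("beam x(y)",s,line(x,y))
E
```

```text
wrist bed 27052 11.897056544817843 [ 484.12546484 -169.93226939    5.14759299] [701.07602444 119.27066083  19.96767395]
front edge x(y) (np.float64(494.77), np.float64(0.065), np.int64(69), np.float64(0.48))
left edge y(x) (np.float64(151.98), np.float64(-0.0647), np.int64(40), np.float64(0.35))
anvil 506 [ 568.3 -116.7   45.3] [ 521.8 -120.    42. ] [ 635.8 -111.    48.3]
  edge -1 (np.float64(-119.73), np.float64(0.0001), np.int64(27), np.float64(0.21))
  edge 1 (np.float64(-114.37), np.float64(-0.0654), np.int64(27), np.float64(0.3))
blade 1531 [580.7  32.6  45.8] [522.  22.  42.] [640.   42.9  48.5]
  edge -1 (np.float64(26.56), np.float64(-0.0657), np.int64(28), np.float64(0.32))
  edge 1 (np.float64(39.98), np.float64(-0.0648), np.int64(28), np.float64(0.21))
grip 859 [666.7  44.   98.8] [[653.2  33.   97.4]
 [680.5  54.9 100.2]]
beam x(y) -1 (np.float64(653.92), np.float64(0.0596), np.int64(44), np.float64(0.48))
beam x(y) 1 (np.float64(674.16), np.float64(0.0649), np.int64(42), np.float64(0.42))
side bed 4074 13.66399937068502 [ 440.15565303 -169.7222763     4.00051335] [719.
[... 242 characters left out ...]
.3] [ 523.1 -119.6   42. ] [ 635.6 -105.8   50. ]
  edge -1 (np.float64(-117.86), np.float64(-0.0146), np.int64(17), np.float64(1.02))
  edge 1 (np.float64(-112.53), np.float64(-0.0582), np.int64(18), np.float64(1.02))
blade 214 [581.3  35.2  46.9] [523.   22.7  42. ] [639.8  46.   50. ]
  edge -1 (np.float64(28.82), np.float64(-0.0727), np.int64(27), np.float64(1.51))
  edge 1 (np.float64(41.9), np.float64(-0.0543), np.int64(23), np.float64(0.66))
grip 32 [655.   26.2  94.5] [[ 624.2 -123.8   50.3]
 [ 663.3   58.3  102.5]]
beam x(y) -1 (np.float64(655.85), np.float64(0.0549), np.int64(30), np.float64(0.89))
beam x(y) 1 (np.float64(674.24), np.float64(0.0688), np.int64(30), np.float64(0.93))
```

Call:
{"api": "apply_moves", "payload": {
  "motion": [
    [[0,0,-0.07],[0.15,0,0],1],
    [[0,0,-0.14],[0.3,0,0],1],
    [[0,0,-0.21],[0.45,-0.05,0],1],
    [[0,0,-0.28],[0.6,-0.15,0],1],
    [[0,0,-0.35],[0.75,-0.25,0],1]
  ]
}}

```text
clock: 2.25
tcp_pos: [503.7, 219.7, 224.2]
orientation: [1.27, 2.874, 0.0]
ft_force: [0.2, -0.0, 0.9]
gripper_width: 93.7
finger_force: 0.0
```

Gauge origin is about (602.6, -26.8), yaw -0.065, jaw about 141 mm. Next I look at the mount from above.

Call:
{"api": "apply_moves", "payload": {
  "motion": [
    [[0,0,-0.07],[0.13,0.04,0],1],
    [[0,0,-0.14],[0.26,0.08,0],1],
    [[0,0,-0.21],[0.38,0.125,0],1],
    [[0,0,-0.28],[0.38,0.125,0],1],
    [[0,0,-0.298],[0.38,0.125,0],1]
  ]
}}

```text
clock: 2.75
tcp_pos: [455.3, 329.4, 224.3]
orientation: [0.325, 3.125, -0.0]
ft_force: [0.7, 0.1, 0.4]
gripper_width: 93.7
finger_force: 0.0
```

Run:
```python
from h import *
w=cam("wrist"); save(w,"w1.png")
P,C,u,v=cloud(w)
o=robot.get_obs(); print(np.round(o["tcp_pos"],1),np.round(R.from_rotvec(o["orientation"]).as_matrix(),3))
br=(C[:,0]-C[:,2]>50)&(P[:,2]>5)&(P[:,2]<60)&(abs(P[:,0]-440)<110)&(abs(P[:,1]-330)<75)
Q=P[br]; t=Q[abs(Q[:,2]-32)<2.5]
print(len(Q),Q.mean(0).round(1),len(t),np.percentile(Q[:,2],[50,90,99]).round(1))
lbl=np.zeros(w["z_map"].shape,np.uint8); k=br&(abs(P[:,2]-32)<2.5); lbl[v[k],u[k]]=1
n,L,st,ce=cv2.connectedComponentsWithStats(lbl); 
i=1+np.argmax(st[1:,4]); m=L[v,u]==i; B=P[m]
print(st[i],B.mean(0).round(2)); r=cv2.minAreaRect(B[:,:2].astype(np.float32)); print(r)
ax=np.linalg.svd(Q[:,:2]-Q[:,:2].mean(0),full_matrices=False)[2][0]; print(ax, cv2.minAreaRect(Q[:,:2].astype(np.float32)))
for q in("red_mount","red_mount_tube"):
    for d in optics.spot_point(q,"wrist")[:3]: print(q,d["score"],np.round(d["position"]),world(w,*d["position"]).round(1))
```

```text
[455.6 328.9 224.3] [[-0.978  0.207  0.   ]
 [ 0.207  0.978 -0.   ]
 [-0.    -0.    -1.   ]]
2797 [430.2 326.3  32. ] 1448 [31.4 46.5 47.8]
[ 257  171   32   49 1390] [459.77 319.76  31.75]
((461.63818359375, 318.9339904785156), (35.05077362060547, 56.17799758911133), 78.51370239257812)
[ 0.97690292 -0.21368363] ((429.01837158203125, 325.91558837890625), (35.256080627441406, 123.0905532836914), 78.06243133544922)
red_mount 0.77 [272. 192.] [456.6 319.7  32. ]
red_mount 0.76 [172. 173.] [413.9 215.3  30.6]
red_mount 0.66 [354.  97.] [375.4 424.5  32.3]
red_mount_tube 0.94 [277. 108.] [370.3 343.5  27.6]
red_mount_tube 0.83 [211. 240.] [381.4 343.8 384.6]
red_mount_tube 0.78 [129.  88.] [3.141e+02 1.847e+02 3.000e-01]
```

View pics/w1.png

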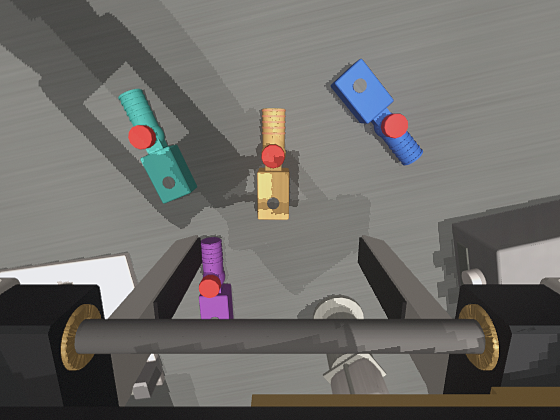

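The picture shows the brass red-screw mount at block (273,195), screw (273,156), with the tube up in the image, towards the robot. Turquoise (165,150), blue (375,110) and purple (212,280) are clear of it. Descend.

Call:
{"api": "apply_moves", "payload": {
  "motion": [
    [[0,0,0],[0,-0.028,0.16],1],
    [[0,0,0],[0,-0.028,0.32],1],
    [[0,0,0],[0,-0.028,0.46],1],
    [[0,0,0],[0,-0.028,0.58],1],
    [[0,0,0],[0,-0.028,0.63],1]
  ]
}}

```text
clock: 3.4
tcp_pos: [451.7, 317.9, 31.4]
orientation: [-0.337, -3.117, 0.006]
ft_force: [-0.3, 0.2, -0.6]
gripper_width: 94.1
finger_force: 0.0
```

Call:
{"api": "apply_moves", "payload": {
  "motion": [
    [[0,0,0],[0,0,0.02],1],
    [[0,0,0],[0,0,0.037],1],
    [[0,0,0],[0,0,0.037],1]
  ]
}}

```text
clock: 3.7
tcp_pos: [455.6, 320.3, 25.4]
orientation: [0.335, 3.122, 0.002]
ft_force: [-0.4, -0.3, 1.3]
gripper_width: 94.0
finger_force: 0.0
```

Call:
{"api": "apply_moves", "payload": {
  "motion": [
    [[0,0,0],[0,0,0],-0.1],
    [[0,0,0],[0,0,0],-0.3],
    [[0,0,0],[0,0,0],-0.5],
    [[0,0,0],[0,0,0],-0.5],
    [[0,0,0],[0,0,0],-0.5]
  ],
  "newtons": 35
}}

```text
clock: 4.2
tcp_pos: [454.4, 319.9, 24.4]
orientation: [0.335, 3.123, 0.0]
ft_force: [-0.1, -1.1, -0.1]
gripper_width: 57.5
finger_force: 0.0
```

Call:
{"api": "apply_moves", "payload": {
  "motion": [
    [[0,0,0],[0,0,0],-0.6],
    [[0,0,0],[0,0,0],-0.6],
    [[0,0,0],[0,0,0],-0.6],
    [[0,0,0],[0,0,0],-0.6],
    [[0,0,0],[0,0,0],-0.6]
  ]
}}

```text
clock: 4.7
tcp_pos: [454.5, 320.3, 24.2]
orientation: [0.335, 3.123, 0.002]
ft_force: [1.0, 3.9, -2.5]
gripper_width: 35.7
finger_force: 35.0
```

Call:
{"api": "apply_moves", "payload": {
  "motion": [
    [[0,0,0],[0,0,-0.1],-0.6],
    [[0,0,0],[0,0,-0.25],-0.6],
    [[0,0,0],[0,0,-0.4],-0.6],
    [[0,0,-0.035],[-0.07,-0.13,-0.4],-0.6],
    [[0,0,-0.071],[-0.14,-0.26,-0.4],-0.6]
  ]
}}

```text
clock: 5.2
tcp_pos: [478.8, 234.1, 145.0]
orientation: [0.091, 3.139, -0.002]
ft_force: [-0.2, -0.9, -5.7]
gripper_width: 35.5
finger_force: 35.0
```

Call:
{"api": "apply_moves", "payload": {
  "motion": [
    [[0,0,0],[-0.05,-0.14,0],-0.6],
    [[0,0,0],[-0.1,-0.29,0],-0.6],
    [[0,0,0],[-0.15,-0.44,0],-0.6],
    [[0,0,0],[-0.21,-0.59,0],-0.6],
    [[0,0,0],[-0.27,-0.73,0],-0.6]
  ]
}}

```text
clock: 5.7
tcp_pos: [543.4, 8.6, 142.1]
orientation: [-0.102, -3.135, 0.001]
ft_force: [1.5, 0.1, -6.2]
gripper_width: 35.7
finger_force: 35.0
```

Call:
{"api": "apply_moves", "payload": {
  "motion": [
    [[0,0,0],[-0.05,-0.12,0],-0.6],
    [[0,0,0],[-0.074,-0.198,0],-0.6],
    [[0,0,0],[-0.074,-0.198,0.1],-0.6],
    [[0,0,0],[-0.074,-0.198,0.2],-0.6],
    [[0,0,0],[-0.074,-0.198,0.2],-0.6]
  ]
}}

```text
clock: 6.2
tcp_pos: [556.7, -49.0, 77.4]
orientation: [-0.103, -3.124, -0.004]
ft_force: [-2.0, 0.5, -7.8]
gripper_width: 35.4
finger_force: 35.0
```

Run:
```python
from h import *
w=cam("wrist"); save(w,"w2.png")
o=robot.get_obs(); print(np.round(o["tcp_pos"],1),np.round(R.from_rotvec(o["orientation"]).as_matrix(),3),o["joint_positions"])
P,C,u,v=cloud(w)
br=(C[:,0]-C[:,2]>50)&(P[:,2]>70)&(P[:,2]<150)&(abs(P[:,0]-550)<90)&(abs(P[:,1]+50)<45)
Q=P[br]; print(len(Q),cv2.minAreaRect(Q[:,:2].astype(np.float32)),Q[:,2].min(),Q[:,2].max())
```

```text
[559.  -49.2  79.9] [[-0.998  0.065 -0.011]
 [ 0.065  0.998  0.002]
 [ 0.011  0.001 -1.   ]] [-2.41628584e-01  3.44723892e-01  1.69073600e+00 -6.69496952e-04
  1.11763311e+00 -1.74694568e+00]
12187 ((527.72021484375, -48.19221115112305), (35.49871063232422, 117.25202941894531), 86.02861785888672) 70.04511790833578 102.924835008288
```

View pics/w2.png

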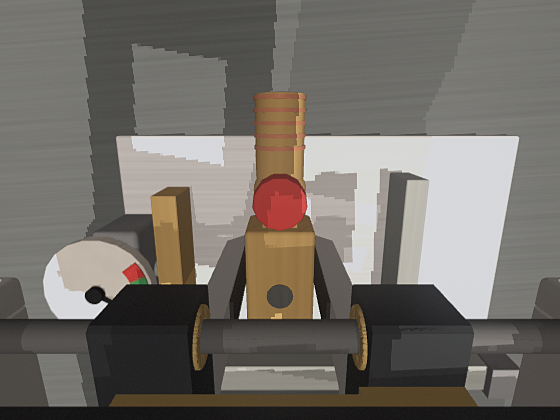

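The mount is held straight, tube towards the robot, screw (279,202), anvil on the left (172,240), blade on the right (408,235). Lower it.

Call:
{"api": "apply_moves", "payload": {
  "motion": [
    [[0,0,0],[0,0,0.05],-0.6],
    [[0,0,0],[0,0,0.1],-0.6],
    [[0,0,0],[0,0,0.13],-0.6],
    [[0,0,0],[0,0,0.14],-0.6],
    [[0,0,0],[0,0,0.14],-0.6]
  ]
}}

```text
clock: 6.75
tcp_pos: [563.3, -49.6, 41.6]
orientation: [-0.102, -3.139, -0.0]
ft_force: [1.0, -0.3, -6.1]
gripper_width: 35.7
finger_force: 35.0
```

Call:
{"api": "apply_moves", "payload": {
  "motion": [
    [[0,0,0],[0,0,0.005],-0.6],
    [[0,0,0],[0,0,0.01],-0.6],
    [[0,0,0],[0,0,0.01],-0.6]
  ]
}}

```text
clock: 7.05
tcp_pos: [564.0, -49.9, 39.4]
orientation: [0.102, 3.139, -0.0]
ft_force: [-0.3, -0.9, -6.0]
gripper_width: 35.8
finger_force: 35.0
```

Call:
{"api": "apply_moves", "payload": {
  "motion": [
    [[0,0,0],[0,0,0.004],-0.6],
    [[0,0,0],[0,0,0.008],-0.6],
    [[0,0,0],[0,0,0.008],-0.6]
  ]
}}

```text
clock: 7.35
tcp_pos: [563.6, -49.8, 36.6]
orientation: [-0.102, -3.14, -0.0]
ft_force: [-0.0, -0.4, -6.1]
gripper_width: 35.9
finger_force: 35.0
```

Call:
{"api": "apply_moves", "payload": {
  "motion": [
    [[0,0,0],[0,0,0.002],-0.6],
    [[0,0,0],[0,0,0.002],-0.6]
  ]
}}

```text
clock: 7.55
tcp_pos: [563.8, -49.9, 36.2]
orientation: [0.102, 3.14, -0.0]
ft_force: [0.4, 0.2, -6.1]
gripper_width: 35.7
finger_force: 35.0
```

Call:
{"api": "apply_moves", "payload": {
  "motion": [
    [[0,0,0],[0,0,0.002],-0.6],
    [[0,0,0],[0,0,0.002],-0.6]
  ]
}}

```text
clock: 7.75
tcp_pos: [563.9, -49.9, 36.1]
orientation: [0.102, 3.14, -0.0]
ft_force: [-2.1, 0.9, -0.1]
gripper_width: 35.7
finger_force: 35.0
```

Contact: the weight is now on the bed. Release gently.

Call:
{"api": "apply_moves", "payload": {
  "motion": [
    [[0,0,0],[0,0,0],-0.1],
    [[0,0,0],[0,0,0],0.1],
    [[0,0,0],[0,0,0],0.1],
    [[0,0,0],[0,0,0],0.1]
  ]
}}

```text
clock: 8.15
tcp_pos: [564.4, -50.0, 36.0]
orientation: [0.102, 3.139, -0.0]
ft_force: [-0.1, 0.3, -0.0]
gripper_width: 51.7
finger_force: 0.0
```

Call:
{"api": "apply_moves", "payload": {
  "motion": [
    [[0,0,0],[0,0,-0.06],0.1],
    [[0,0,0],[0,0,-0.16],0.1],
    [[0,0,0],[0,0,-0.31],0.1],
    [[0,0,0],[0.1,0,-0.42],0.1],
    [[0,0,0],[0.2,0,-0.5],0.1]
  ]
}}

```text
clock: 8.65
tcp_pos: [505.0, -46.4, 188.6]
orientation: [0.101, 3.135, -0.002]
ft_force: [0.2, 0.0, -0.2]
gripper_width: 51.5
finger_force: 0.0
```

```bash
cat > gp.py <<'E'
from h import *
yaw=-0.065;O=np.array([602.6,-26.8,0]);G=R.from_euler('z',yaw).as_matrix()
def tog(P): return (np.asarray(P)-O)@G
def tow(p): return G@np.asarray(p,float)+O
E
python3 - <<'E'
from gp import *
w=cam("wrist"); save(w,"w3.png")
o=robot.get_obs(); print(np.round(o["tcp_pos"],1),o["orientation"],o["joint_positions"],o["gripper_width"])
P,C,u,v=cloud(w); g=tog(P)
br=(C[:,0]-C[:,2]>50)&(g[:,2]>16)&(g[:,2]<65)&(abs(g[:,0]+60)<75)&(abs(g[:,1]+25)<40)
print(br.sum(),cv2.minAreaRect(g[br,:2].astype(np.float32)),np.percentile(g[br,2],[50,99]))
t=br&(abs(g[:,2]-44)<2.5)&(g[:,0]>-60);print(cv2.minAreaRect(g[t,:2].astype(np.float32)))
a=(g[:,2]>43)&(g[:,2]<49)&(g[:,0]<35)&(g[:,0]>-80)
for lo,hi in((-110,-80),(30,80)):
    q=g[a&(g[:,1]>lo)&(g[:,1]<hi)]; print(len(q),np.percentile(q,[1,99],axis=0).round(1) if len(q) else 0)
E
```

```text
[502.3 -45.9 191.5] [ 1.00867364e-01  3.13528294e+00 -2.77959580e-03] [-2.62442140e-01  8.33700714e-02  1.75234586e+00 -6.80359521e-04
  1.30090962e+00 -1.76873749e+00] 51.83292074007848
3215 ((-65.12592315673828, -26.528047561645508), (120.21577453613281, 35.681739807128906), 0.008284344337880611) [43.44431882 59.73646718]
((-31.728775024414062, -26.281984329223633), (35.569358825683594, 53.312931060791016), 89.2715835571289)
459 [[ -75.4 -105.6   43.8]
 [ -37.4  -89.9   47.4]]
745 [[-79.7  50.7  43.9]
 [-17.8  64.4  47.4]]
```

View pics/w3.png

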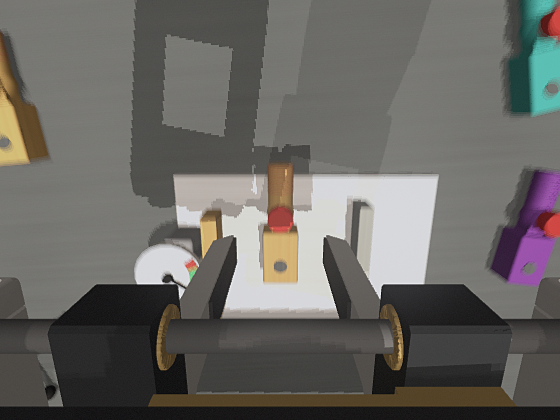

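The mount sits at gauge (-31,-26), squarely aligned, with the dial pointer at rest (170,278). Next: lean the tool 40° with its body to the front and pre-approach the orange grip.

Call:
{"api": "apply_moves", "payload": {
  "motion": [
    [[0,-0.066,0],[-0.05,0.07,0.02],0.3],
    [[0,-0.133,0],[-0.12,0.14,0.04],0.3],
    [[0,-0.2,0],[-0.18,0.21,0.06],0.3],
    [[0,-0.266,0],[-0.25,0.28,0.09],0.3],
    [[0,-0.333,0],[-0.316,0.335,0.108],0.3]
  ]
}}

```text
clock: 9.2
tcp_pos: [605.7, 49.1, 154.4]
orientation: [0.079, 2.436, -0.028]
ft_force: [0.5, -0.9, -0.5]
gripper_width: 61.0
finger_force: 0.0
```

Call:
{"api": "apply_moves", "payload": {
  "motion": [
    [[0,0,0],[0,0,0],0.3],
    [[0,0,0],[0,0,0],0.3],
    [[0,0,0],[0,0,0],0.3]
  ]
}}

```text
clock: 9.5
tcp_pos: [606.2, 47.3, 154.8]
orientation: [0.08, 2.443, -0.029]
ft_force: [-0.0, 0.1, -0.0]
gripper_width: 61.2
finger_force: 0.0
```

Run:
```python
from gp import *
w=cam("wrist"); save(w,"w4.png")
o=robot.get_obs(); T=R.from_rotvec(o["orientation"]).as_matrix(); print("tcp g",tog(o["tcp_pos"]).round(1),np.round(G.T@T,3),np.round(o["joint_positions"],2))
P,C,u,v=cloud(w); g=tog(P)
m=(C[:,0]>150)&(C[:,0]-C[:,2]>90)&(g[:,2]>56)&(g[:,2]<105)&(g[:,0]>35)&(abs(g[:,0]-60)<30)&(g[:,1]>30)&(g[:,1]<120)
q=g[m]; print(m.sum(),np.percentile(q,[2,50,98],axis=0).round(1))
for z in(60,80,95):
    s=q[abs(q[:,2]-z)<4]; print(z,len(s),s.min(0).round(1),s.max(0).round(1))
c=np.median(q,0); 
tgt=np.array([60,(q[:,1].min()+q[:,1].max())/2,82]); print("target",tgt, "tool delta/300", (T.T@(tow(tgt)-o["tcp_pos"])/300).round(3))
```

```text
tcp g [ -0.9  74.  155.2] [[-0.766  0.001  0.643]
 [ 0.001  1.    -0.001]
 [-0.643 -0.    -0.766]] [-0.06  0.03  2.08 -0.    0.34 -1.56]
530 [[44.6 63.6 75.4]
 [53.2 75.1 98.6]
 [67.4 86.  99.4]]
60 1 [45.2 64.6 63.6] [45.2 64.6 63.6]
80 9 [44.1 64.9 76.3] [45.2 84.8 82.9]
95 408 [44.  63.1 91.9] [72.8 86.3 99. ]
target [60.         74.69840288 82.        ] tool delta/300 [0.002 0.003 0.317]
```

View pics/w4.png

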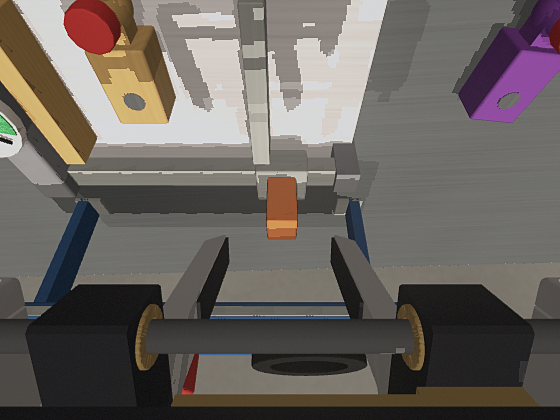

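The orange grip is at (282,208), centred between the fingers and clear of the shelf. Advance along the tool axis.

Call:
{"api": "apply_moves", "payload": {
  "motion": [
    [[0,0,0],[0,0,0.1],0.3],
    [[0,0,0],[0,0.002,0.2],0.3],
    [[0,0,0],[0,0.003,0.27],0.3],
    [[0,0,0],[0,0.003,0.31],0.3],
    [[0,0,0],[0,0.003,0.315],0.3]
  ]
}}

```text
clock: 10.05
tcp_pos: [666.8, 43.7, 80.5]
orientation: [0.081, 2.445, -0.03]
ft_force: [-0.7, -1.2, -0.8]
gripper_width: 61.0
finger_force: 0.0
```

Call:
{"api": "apply_moves", "payload": {
  "motion": [
    [[0,0,0],[0,0,0],0],
    [[0,0,0],[0,0,0],-0.3],
    [[0,0,0],[0,0,0],-0.6],
    [[0,0,0],[0,0,0],-0.8],
    [[0,0,0],[0,0,0],-0.8]
  ],
  "newtons": 25
}}

```text
clock: 10.55
tcp_pos: [665.5, 45.1, 81.3]
orientation: [0.079, 2.443, -0.029]
ft_force: [-0.2, 0.2, 0.3]
gripper_width: 24.8
finger_force: 0.0
```

Call:
{"api": "apply_moves", "payload": {
  "motion": [
    [[0,0,0],[0,0,0],-0.8],
    [[0,0,0],[0,0,0],-0.8],
    [[0,0,0],[0,0,0],-0.8]
  ]
}}

```text
clock: 10.85
tcp_pos: [665.4, 45.1, 81.2]
orientation: [0.079, 2.444, -0.029]
ft_force: [-4.6, 0.6, 6.3]
gripper_width: 23.5
finger_force: 25.0
```

Run:
```python
from gp import *
o=robot.get_obs(); T=R.from_rotvec(o["orientation"]).as_matrix(); print("tcp g",tog(o["tcp_pos"]).round(1),np.round(G.T@T,3),np.round(o["joint_positions"],2),o["gripper_width"])
```

```text
tcp g [58.  75.8 81.2] [[-0.767 -0.     0.642]
 [-0.     1.     0.   ]
 [-0.642 -0.    -0.767]] [-0.06  0.29  1.97 -0.02  0.18 -1.55] 23.52940299117228
```

Call:
{"api": "apply_moves", "payload": {
  "motion": [
    [[0,0,0],[0,-0.03,0],-0.8],
    [[0,0,0],[0,-0.07,0],-0.8],
    [[0,0,0],[0,-0.12,0],-0.8],
    [[0,0,0],[0,-0.15,0],-0.8],
    [[0,0,0],[0,-0.17,0],-0.8]
  ]
}}

```text
clock: 11.35
tcp_pos: [662.1, -5.3, 81.2]
orientation: [0.079, 2.444, -0.028]
ft_force: [-3.1, 5.5, 4.9]
gripper_width: 24.0
finger_force: 25.0
```

Call:
{"api": "apply_moves", "payload": {
  "motion": [
    [[0,0,0],[0,-0.01,0],-0.8],
    [[0,0,0],[0,-0.02,0],-0.8],
    [[0,0,0],[0,-0.03,0],-0.8],
    [[0,0,0],[0,-0.045,0],-0.8],
    [[0,0,0],[0,-0.06,0],-0.8]
  ]
}}

```text
clock: 11.85
tcp_pos: [661.0, -21.4, 81.2]
orientation: [0.076, 2.445, -0.025]
ft_force: [-0.9, 11.7, 5.4]
gripper_width: 23.9
finger_force: 25.0
```

Call:
{"api": "apply_moves", "payload": {
  "motion": [
    [[0,0,0],[0,-0.02,0],-0.8],
    [[0,0,0],[0,-0.04,0],-0.8],
    [[0,0,0],[0,-0.06,0],-0.8],
    [[0,0,0],[0,-0.08,0],-0.8],
    [[0,0,0],[0,-0.09,0],-0.8]
  ]
}}

```text
clock: 12.35
tcp_pos: [659.3, -48.1, 81.2]
orientation: [0.076, 2.445, -0.024]
ft_force: [-1.3, 11.9, 5.4]
gripper_width: 24.1
finger_force: 25.0
```

Run:
```python
from gp import *
w=cam("wrist"); save(w,"w5.png"); s=cam("side")
im=np.zeros((420,800,3),np.uint8); im[:,:560]=w["img"][:,:,::-1]; im[:180,560:]=cv2.resize(s["img"][155:215,240:320,::-1],(240,180),interpolation=cv2.INTER_CUBIC); cv2.imwrite("pics/w5.png",im)
o=robot.get_obs(); T=R.from_rotvec(o["orientation"]).as_matrix(); print("tcp g",tog(o["tcp_pos"]).round(1),np.round(G.T@T,3),np.round(o["joint_positions"],2),o["gripper_width"],o["ft_force"])
P,C,u,v=cloud(w); g=tog(P)
a=(abs(g[:,2]-46)<2.5)&(g[:,0]<38)&(g[:,0]>-85)
h=np.histogram(g[a&(abs(g[:,1])<120),1],bins=range(-115,80,5)); print([(int(b),int(n)) for n,b in zip(*h) if n>10])
for lo,hi in((-115,-88),(-30,15)):
    q=g[a&(g[:,1]>lo)&(g[:,1]<hi)]
    print(len(q),np.percentile(q,[1,99],axis=0).round(1) if len(q) else 0)
```

```text
tcp g [ 58.  -17.9  81.2] [[-0.768 -0.003  0.641]
 [-0.001  1.     0.004]
 [-0.641  0.002 -0.768]] [-0.27  0.27  1.99  0.62  0.23 -2.34] 24.279227424515323 [-2.33420648  8.79436656  6.12836896]
[(-115, 1349), (-110, 268), (-105, 2338), (-100, 2365), (-95, 2694), (-90, 386), (-80, 517), (-75, 1309), (-70, 1284), (-65, 1330), (-60, 1343), (-55, 1296), (-50, 1243), (-45, 1511), (-40, 2363), (-35, 2381), (-30, 816)]
9400 [[ -56.8 -112.6   43.7]
 [  35.7  -89.6   48.1]]
816 [[-57.  -30.   43.8]
 [ 35.5 -28.4  47. ]]
```

View pics/w5.png

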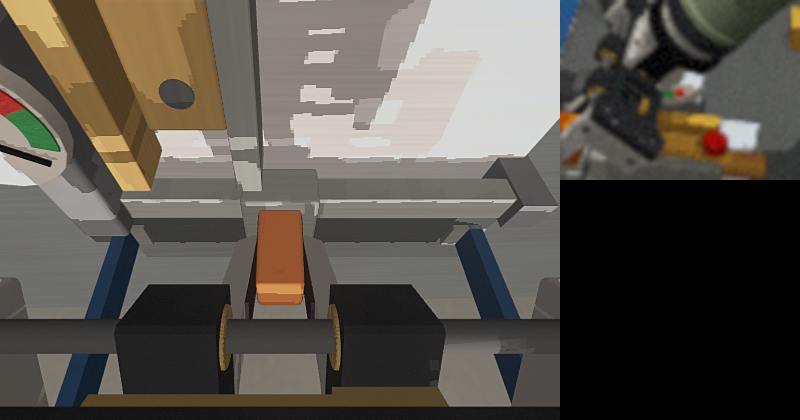

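The mount lies square against the blade, and the pointer at (27,157) is still at rest, before the green. About 11 mm remain before the anvil. Continue slowly.

Call:
{"api": "apply_moves", "payload": {
  "motion": [
    [[0,0,0],[0,-0.01,0],-0.8],
    [[0,0,0],[0,-0.02,0],-0.8],
    [[0,0,0],[0,-0.03,0],-0.8],
    [[0,0,0],[0,-0.04,0],-0.8],
    [[0,0,0],[0,-0.045,0],-0.8]
  ]
}}

```text
clock: 12.95
tcp_pos: [658.4, -60.9, 81.2]
orientation: [0.075, 2.445, -0.023]
ft_force: [-0.4, 13.1, 5.8]
gripper_width: 24.1
finger_force: 25.0
```

```bash
cat > meas.py <<'E'
from gp import *
w=cam("wrist")
o=robot.get_obs(); print("tcp g",tog(o["tcp_pos"]).round(1),np.round(o["joint_positions"],2),o["gripper_width"],np.round(o["ft_force"],1))
P,C,u,v=cloud(w); g=tog(P)
a=(abs(g[:,2]-46)<2)&(g[:,0]<35)&(g[:,0]>0)
q=g[a&(g[:,1]>-120)&(g[:,1]<-70)]; print("anvil y",np.percentile(q[:,1],[1,99]).round(1))
q=g[a&(g[:,1]>-70)&(g[:,1]<10)]; print("blade y",np.percentile(q[:,1],[1,99]).round(1))
# dial: coords on the dial plane, angles of colours
d=(abs(g[:,0]+20)<34)&(abs(g[:,1]+135)<34)&(abs(g[:,2]-64)<5)&(np.hypot(g[:,0]+20,g[:,1]+135)<33)
an=np.arctan2(g[:,1]+135,g[:,0]+20); r=np.hypot(g[:,0]+20,g[:,1]+135)
S=C.sum(1); sat=C.max(1)-C.min(1)
for n,k in(("green",(C[:,1]-C[:,0]>40)&(C[:,1]-C[:,2]>20)),("red",(C[:,0]-C[:,1]>80)),("black",(S<150)&(sat<30))):
    k=k&d&(r>8); print(n,k.sum(),np.percentile(an[k],[5,50,95]).round(2) if k.sum() else "")
E
python3 meas.py
```

```text
tcp g [ 57.9 -30.5  81.1] [-0.3   0.27  1.99  0.67  0.25 -2.41] 24.033770141228654 [-1.4 11.4  6.1]
anvil y [-112.5  -91.1]
blade y [-55.1 -41.3]
green 937 [1.28 1.6  1.87]
red 610 [1.97 2.12 2.25]
black 412 [1.04 1.16 1.36]
```

Pointer is at about 1.15 rad and the green runs 1.3 to 1.9. About 4.5 mm more.

Call:
{"api": "apply_moves", "payload": {
  "motion": [
    [[0,0,0],[0,-0.004,0],-0.8],
    [[0,0,0],[0,-0.008,0],-0.8],
    [[0,0,0],[0,-0.012,0],-0.8],
    [[0,0,0],[0,-0.015,0],-0.8],
    [[0,0,0],[0,-0.015,0],-0.8]
  ]
}}

```text
clock: 13.5
tcp_pos: [658.2, -64.7, 81.1]
orientation: [0.075, 2.446, -0.021]
ft_force: [-1.1, 13.2, 6.6]
gripper_width: 24.3
finger_force: 25.0
```

```bash
python3 meas.py
```

```text
tcp g [ 57.9 -34.3  81.2] [-0.31  0.27  1.99  0.69  0.26 -2.44] 23.786900593845296 [-1.4 12.8  6.4]
anvil y [-112.5  -94.9]
blade y [-58.9 -45.2]
green 818 [1.28 1.66 1.88]
red 650 [1.94 2.1  2.24]
black 469 [1.41 1.55 1.66]
```

Pointer is at 1.55 rad, mid-green, about 5.5 mm. Unload the side force, open and check.

Call:
{"api": "apply_moves", "payload": {
  "motion": [
    [[0,0,0],[0,0.003,0],-0.8],
    [[0,0,0],[0,0.006,0],-0.8],
    [[0,0,0],[0,0.006,0],-0.8]
  ]
}}

```text
clock: 13.85
tcp_pos: [658.2, -64.6, 81.2]
orientation: [0.077, 2.444, -0.025]
ft_force: [-2.6, 7.7, 5.9]
gripper_width: 23.7
finger_force: 25.0
```

Call:
{"api": "apply_moves", "payload": {
  "motion": [
    [[0,0,0],[0,0,0],-0.4],
    [[0,0,0],[0,0,0],-0.2],
    [[0,0,0],[0,0,0],0.1],
    [[0,0,0],[0,0,0],0.1],
    [[0,0,0],[0,0,0],0.1]
  ]
}}

```text
clock: 14.35
tcp_pos: [658.1, -67.3, 80.5]
orientation: [0.08, 2.444, -0.029]
ft_force: [-0.1, 0.3, -0.5]
gripper_width: 51.3
finger_force: 0.0
```

```bash
python3 meas.py
```

```text
tcp g [ 58.  -36.7  80.5] [-0.31  0.27  1.99  0.68  0.25 -2.43] 51.471271784260026 [-0.2  0.3  0.6]
anvil y [-112.5  -95. ]
blade y [-58.9 -45.2]
green 818 [1.28 1.66 1.89]
red 633 [1.95 2.11 2.25]
black 464 [1.44 1.55 1.67]
```

Holding. Retreat straight back along the tool axis.

Call:
{"api": "apply_moves", "payload": {
  "motion": [
    [[0,0,0],[0,0.003,-0.05],0.1],
    [[0,0,0],[0,0.003,-0.14],0.1],
    [[0,0,0],[0,0.003,-0.25],0.1],
    [[0,0,0],[0,0.003,-0.36],0.1],
    [[0,0,0],[0,0.003,-0.45],0.1]
  ]
}}

```text
clock: 14.9
tcp_pos: [570.9, -60.5, 185.3]
orientation: [0.08, 2.444, -0.03]
ft_force: [-0.2, -0.1, -1.0]
gripper_width: 51.7
finger_force: 0.0
```

Call:
{"api": "apply_moves", "payload": {
  "motion": [
    [[0,0,0],[0,0,-0.05],0.1],
    [[0,0,0],[0,0,-0.05],0.1],
    [[0,0,0],[0,0,-0.05],0.1]
  ]
}}

```text
clock: 15.2
tcp_pos: [562.3, -60.0, 195.9]
orientation: [0.08, 2.443, -0.029]
ft_force: [-0.1, -0.4, 0.2]
gripper_width: 51.5
finger_force: 0.0
```

```bash
python3 meas.py; python3 -c "
from h import *
w=cam('wrist'); save(w,'w6.png')"
```

```text
tcp g [-38.2 -35.6 195.1] [-0.37 -0.15  2.14  0.4   0.52 -2.17] 51.93522047349942 [-0.6  0.4 -0.7]
anvil y [-112.  -95.]
blade y [-58.8 -45.1]
green 169 [1.3  1.66 1.9 ]
red 108 [1.97 2.12 2.26]
black 67 [1.47 1.56 1.67]
```

View pics/w6.png

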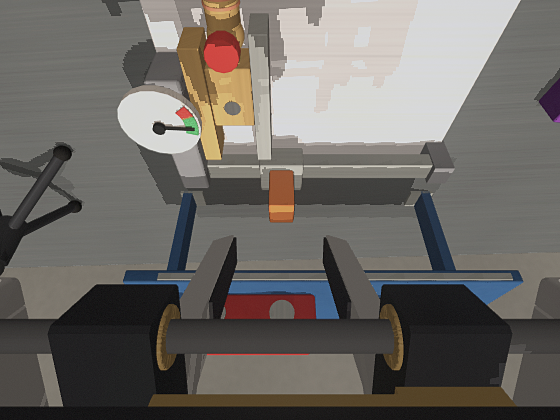

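The mount (228,90) is clamped square between anvil and blade. The pointer tip (195,128) is in the green, and the gripper is clear. Hand in.

```bash
python3 -c "
from rig import robot
print(robot.hand_in())"
```

```text
the job is handed in; nothing more can be done
None
```

The red-screw brass mount is clamped flat in the gauge with its tube to the front and the pointer mid-green (about 5.5 mm); the arm is clear, no other gear was handled, and the job was handed in at about 15 s.

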